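Make up two sample kits in the distillation lab

ROBOT

A 6-joint arm with a two-finger parallel gripper is mounted at the origin on the work surface. World frame = base frame: x ahead of the robot, y to its left, z up, the work surface at z = 0. Lengths are in m, angles in rad, forces in N, time in s.
With the tool pointing down it reaches from about 0.375 to 0.9 m from the base axis. Payload 3.1 kg.
Tool frame: the origin (TCP) lies at the very end of the fingers, on their centre line; the grasp point (between the pads) lies 19 mm behind it (manip.pinch_z is the distance from the TCP to the grasp point, in m); z points along the fingers, y is the direction in which the jaws open and shut (so a half turn about z gives the same grasp; the last joint's range is limited). The gripper opens to 85 mm and grips with 20 to 120 N. Pads are 22 mm wide; open, the fingers measure 114 mm over their backs; the gripper's body (76 mm by 85 mm) begins 54 mm behind the grasp point. The pads swing forward as they close: fully open they stand 13 mm farther back than shut.
Start: joints at [1.133, 0.527, 1.433, -0, 1.181, -0.178], TCP at [0.161, 0.604, 0.203] pointing down, gripper open.
Joint ranges: [-3.08, 3.08], [-0.75, 2.2], [0.22, 2.44], [-1.43, 4.57], [0, 2.65], [-2.85, 2.85]. Speed limits (rad/s): [2.79, 2.79, 3.14, 3.14, 3.14, 3.14].

INTERFACE

Orientations are given as a unit quaternion [x, y, z, w].
In Python, from station import manip gives the robot as it stands.
- The arm moves only by the tool drive_tool, never from a script. Its argument "increments" is a list of rows, each a list of 7 numbers: the closure in counts, from 0 (fully open) to 255 (shut), then the shift along the tool's x, y, z in cm, then the turn, a rotation vector about the tool's x, y, z in rad. A call has 1 to 20 rows; each row is the pose to reach, as a shift and turn from the pose commanded when the call began, along the tool's axes at that moment; what a row does not reach only later rows make up. A row lasts 1/10 s, in which the tool goes at most 50 mm and 8.59 degrees, less where a joint would pass 70% of its speed; a pose out of reach is approached as far as the arm can. A call with a gripper value outside its range is refused whole. The fingers move at their own pace and stop on an object; "force" is the grip in N (left out, the last holds). Time passes only in rows, so rows that repeat a pose let the fingers close. It gives the time, the measured TCP pose, the force and the opening at its end, in the units of the state.
- manip.sense(): the state, without advancing time (a new reading comes with each control period).
- manip.snapshot(name): name is "scene" or "top" or "wrist"; returns the picture (480x640x3 uint8, red, green, blue); there is no depth.
- manip.camera_model(name): a dict with "mtx" (3x3 intrinsics, pixels), "cam_to_world" (4x4, takes a point from camera to world coordinates). Camera axes: x right, y down, z forward; pixel columns grow to the right and rows downward; lengths in m; the calibration is good to about 2 mm. The wrist camera is an equidistant fisheye: a pixel r from the principal point sees the ray r / f radians off the axis. A picture is of the moment at which its call begins: read the wrist's pose just before it. camera_model takes no time and is no camera call; for the wrist camera it gives the pose at the moment of the call.
- manip.sign_off(): hands the job in, once; it reports no verdict.
The state is a dict: "t": time; "q": joint angles; "qd": joint speeds; "tau": joint torques, N m; "tcp_pos": TCP position; "tool_rot": TCP orientation; "force": force on the tool from outside, world axes, zero at the start; "ft_torque": the same for the moment, N m; "finger_gap": opening from 0.0 (shut) to 1.0 (fully open).
Only numpy, scipy, OpenCV 4.12 (cv2) and the standard library are available. Lean on these libraries where they do the work, as an engineer would, in place of code of your own. Each camera call takes 0.05 s, during which the arm holds its last target. There are 200 camera calls.

TASK

Make up the two kits from the stock on the table: the blue tray gets the white-capped amber bottle on its cork floor and the steel beaker in its bare metal compartment; the orange tray gets the yellow-capped amber bottle on its cork floor and the green-lidded jar in its bare metal compartment. Stand each thing upright, flat on the floor of its compartment, setting it down gently rather than dropping it. Knock nothing over, and leave the red-capped bottle and the black-lidded jar standing where they are.

Things in the scene. Friction and masses are not known exactly. Their poses are not given: they have to be found in the camera images.
- tray_blue: Fixed tray, blue walls, 160 x 108 mm (x, y), 20 mm high. Walls and the divider (along y at x = 0) 4 mm thick; two open compartments 74 (x) x 100 mm (y) inside, floor 5 mm above the table. The far (+x) compartment, centre x = +39 mm, y = 0, has a cork floor; the other, centre x = -39 mm, bare grey metal. Origin: centre of the underside; x along its length, within 20 degrees of away from the robot; z up.
- tray_orange: Fixed tray, orange walls, 160 x 108 mm (x, y), 20 mm high. Walls and the divider (along y at x = 0) 4 mm thick; two open compartments 74 (x) x 100 mm (y) inside, floor 5 mm above the table. The near (-x) compartment, centre x = -39 mm, y = 0, has a cork floor; the other, centre x = +39 mm, bare grey metal. Origin: centre of the underside; x along its length, within 20 degrees of away from the robot; z up.
- bottle_white: Amber glass reagent bottle with a paper band and a white screw cap, standing; free. Body 44 mm in diameter and straight-sided up to 58 mm, shoulder up to 70 mm, cap 30 mm in diameter from 70 to 88 mm; about 0.13 kg. Origin: centre of the underside; z up along its axis. Belongs in the blue tray.
- beaker: Open stainless steel beaker, a plain straight cylinder 54 mm in diameter and 62 mm high, wall 3 mm, standing mouth up; free; about 0.12 kg. Origin: centre of the underside; z up along its axis. Belongs in the blue tray.
- bottle_yellow: Amber glass reagent bottle with a paper band and a yellow screw cap, standing; free. Body 44 mm in diameter and straight-sided up to 58 mm, shoulder up to 70 mm, cap 30 mm in diameter from 70 to 88 mm; about 0.13 kg. Origin: centre of the underside; z up along its axis. Belongs in the orange tray.
- jar_green: White jar with a green lid, standing; free. Body 52 mm in diameter and straight-sided up to 44 mm, lid 46 mm in diameter from 44 to 60 mm; about 0.14 kg. Origin: centre of the underside; z up along its axis. Belongs in the orange tray.
- bottle_red: Amber glass reagent bottle with a paper band and a red screw cap, standing; free. Body 44 mm in diameter and straight-sided up to 58 mm, shoulder up to 70 mm, cap 30 mm in diameter from 70 to 88 mm; about 0.13 kg. Origin: centre of the underside; z up along its axis. Not part of a kit: it stays where it stands.
- jar_black: White jar with a black lid, standing; free. Body 52 mm in diameter and straight-sided up to 44 mm, lid 46 mm in diameter from 44 to 60 mm; about 0.14 kg. Origin: centre of the underside; z up along its axis. Not part of a kit: it stays where it stands.
Not all that is in view belongs to the job. What is shaped like the bottle_white but pink or purple is not meant.

How it is judged:
At the end, for the whole second after the job is handed in: The four things stand in their own compartments: axis within 17 mm (bottles) or 13 mm (jar, beaker) of its centre lengthwise, 31 or 27 mm across, underside within 4 mm of the floor, upright to 0.08 rad, released, at rest; red-capped bottle and black-lidded jar upright, moved under 25 mm (x of bottle_white in the frame of tray_blue between 0.022 and 0.056 m and y of bottle_white in the frame of tray_blue between -0.031 and 0.031 m and z of bottle_white in the frame of tray_blue between 0.001 and 0.009 m and angle between each of bottle_white, beaker, bottle_yellow, jar_green, bottle_red, jar_black's own z axis and vertical below 0.08 rad and linear speed of each of bottle_white, beaker, bottle_yellow, jar_green, bottle_red, jar_black below 0.02 m/s and angular speed of each of bottle_white, beaker, bottle_yellow, jar_green below 0.2 rad/s and x of beaker in the frame of tray_blue between -0.052 and -0.026 m and y of beaker in the frame of tray_blue between -0.027 and 0.027 m and z of beaker in the frame of tray_blue between 0.001 and 0.009 m and x of bottle_yellow in the frame of tray_orange between -0.056 and -0.022 m and y of bottle_yellow in the frame of tray_orange between -0.031 and 0.031 m and z of bottle_yellow in the frame of tray_orange between 0.001 and 0.009 m and x of jar_green in the frame of tray_orange between 0.026 and 0.052 m and y of jar_green in the frame of tray_orange between -0.027 and 0.027 m and z of jar_green in the frame of tray_orange between 0.001 and 0.009 m and distance of each of bottle_red, jar_black from where it was at the start of the episode below 0.025 m); the robot touches nothing.
It fails at once if a thing of the stock is knocked over (tilted more than 0.7 rad) (angle between any of bottle_white, beaker, bottle_yellow, jar_green, bottle_red, jar_black's own z axis and vertical above 0.7 rad).
It fails at once if a thing is dropped: it moves faster than 0.7 m/s while its underside is less than 40 mm above the table ((height (world z) of bottle_white below 0.04 m and linear speed of bottle_white above 0.7 m/s) or (height (world z) of beaker below 0.04 m and linear speed of beaker above 0.7 m/s) or (height (world z) of bottle_yellow below 0.04 m and linear speed of bottle_yellow above 0.7 m/s) or (height (world z) of jar_green below 0.04 m and linear speed of jar_green above 0.7 m/s) or (height (world z) of bottle_red below 0.04 m and linear speed of bottle_red above 0.7 m/s) or (height (world z) of jar_black below 0.04 m and linear speed of jar_black above 0.7 m/s)).
It fails at once if the red-capped bottle or the black-lidded jar is moved more than 40 mm (distance of any of bottle_red, jar_black from where it was at the start of the episode above 0.04 m).
It also fails if it takes over 109 s, if anything falls off the work surface, if the arm or the gripper's body presses on something with over 40 N, if the wrist force passes 120 N, or if a joint passes its speed limit or range.

## Working session

There is one attempt and no reset: what is moved stays moved. The work goes in short steps, Python scripts to look and compute and a tool call to move; the robot and the scene stay as the last step left them, time stands still between calls to the robot, and variables do not carry over. Pictures are saved under pics/ and viewed, about 12 in all and at most 16, crops included, and the job is handed in when it is done.

Besides the shell and the picture viewer there is one more tool, called in YAML: its name, and indented under it one key for each argument. drive_tool: Moves the arm, as the interface text tells. Its arguments: {"type":"object","properties":{"increments":{"type":"array","items":{"type":"array","items":{"type":"number"}}},"force":{"type":"number"}},"required":["increments"]}

```bash
ls; mkdir -p pics; python3 - <<'E'
from station import manip
import cv2,numpy as np
s=manip.sense();print(s)
for n in("top","scene","wrist"):
    m=manip.camera_model(n);print(n,np.round(m["mtx"],2).tolist(),np.round(m["cam_to_world"],4).tolist())
    if n!="wrist":cv2.imwrite(f"pics/{n}0.png",manip.snapshot(n)[:,:,::-1])
E
```

```text
pics
{'t': 0.0, 'q': array([ 1.13250532e+00,  5.28457052e-01,  1.43391975e+00, -9.78877081e-06,
        1.18143061e+00, -1.78508906e-01]), 'qd': array([-2.93869109e-05, -1.14795810e-03,  1.10538618e-03, -6.02822672e-04,
        9.13191397e-04, -1.32827232e-03]), 'tau': array([ 7.06136434e-04, -4.42348552e+01, -1.78029513e+01, -1.44433234e-04,
        8.16642714e-03, -8.45689129e-06]), 'tcp_pos': array([0.16018027, 0.60330174, 0.20223376]), 'tool_rot': array([ 1.29524184e-01,  9.91575645e-01, -1.05651001e-03, -3.31816159e-04]), 'force': array([-0.59679246,  0.10827337, -0.36998561]), 'ft_torque': array([-0.00096585,  0.01686493, -0.04749815]), 'finger_gap': 0.9995804846976678}
top [[570.97, 0.0, 309.75], [0.0, 570.97, 238.7], [0.0, 0.0, 1.0]] [[0.0205, -0.9931, 0.1156, 0.3372], [-0.9997, -0.0192, 0.0124, -0.0076], [-0.0101, -0.1158, -0.9932, 1.1756], [0.0, 0.0, 0.0, 1.0]]
scene [[500.16, 0.0, 321.13], [0.0, 500.16, 239.78], [0.0, 0.0, 1.0]] [[0.4596, 0.7365, -0.4963, 1.0122], [0.8881, -0.3743, 0.2669, -0.2796], [0.0108, -0.5634, -0.8261, 0.9436], [0.0, 0.0, 0.0, 1.0]]
wrist [[371.65, 0.0, 322.1], [0.0, 371.65, 240.37], [0.0, 0.0, 1.0]] [[0.2567, 0.926, 0.2767, 0.0888], [0.9665, -0.2454, -0.0756, 0.622], [-0.0022, 0.2868, -0.958, 0.3734], [0.0, 0.0, 0.0, 1.0]]
```

View pics/top0.png

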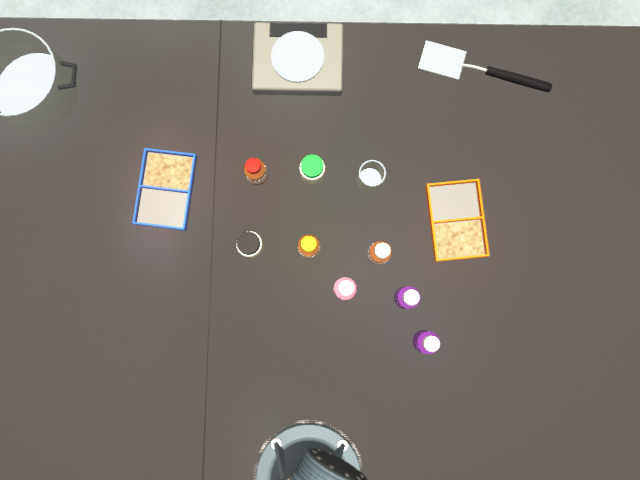

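View pics/scene0.png

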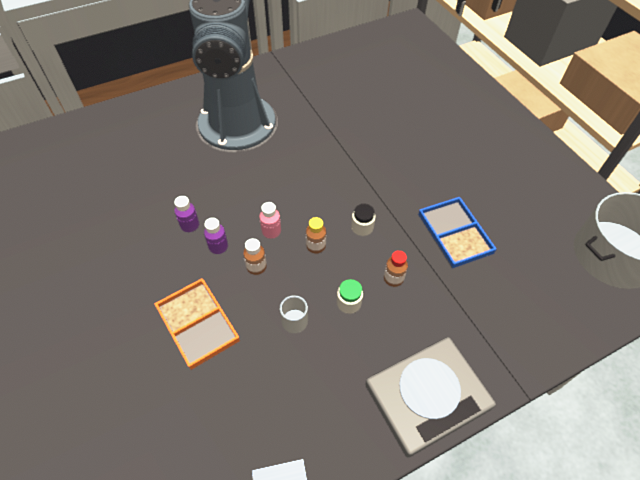

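Top view, candidates:
- **White caps:** amber bottle (380,251) is bottle_white. The pink (345,288) and purple (408,297), (428,343) bottles aren't meant.
- **Yellow and red caps:** yellow (309,245), red (255,168).
- **Jars and beaker:** green lid (312,167), black lid (249,244), beaker (372,173). The white dish on the scale isn't the beaker.
- **Trays:** blue (165,189), orange (458,220).

In the scene view: white amber (254,256), yellow (316,234), beaker (294,315), green (350,295), red (397,267), black (363,219).

```bash
cat > fit.py <<'E'
import numpy as np,cv2
from scipy.optimize import least_squares
D=np.stack([np.cos(np.linspace(0,2*np.pi,24,False)),np.sin(np.linspace(0,2*np.pi,24,False))])
A=np.linspace(0,2*np.pi,48)
def cyl(r,z0,z1):return np.vstack([np.c_[r*np.cos(A),r*np.sin(A),0*A+z] for z in(z0,z1)])
def box(z1=.02):return np.array([[sx*.08,sy*.054,z] for sx in(-1,1) for sy in(-1,1) for z in(0,z1)])
MODEL=dict(white=cyl(.015,.070,.088),yellow=cyl(.015,.070,.088),red=cyl(.015,.070,.088),green=cyl(.023,.044,.060),beaker=cyl(.027,0,.062),blue=box(),orange=box(),black=cyl(.026,0,.044))
def project(P,m):
    T=np.linalg.inv(m["cam_to_world"]);c=P@T[:3,:3].T+T[:3,3];p=c@m["mtx"].T;return p[:,:2]/p[:,2:]
def mask(im,k,seed):
    h,s,v=[a.astype(int) for a in cv2.split(cv2.cvtColor(im,cv2.COLOR_RGB2HSV))]
    M=dict(white=(s<50)&(v>150),yellow=(s>150)&(h>20)&(h<35)&(v>150),red=(s>200)&((h<4)|(h>176))&(v>120),green=(s>120)&(h>45)&(h<80),
      beaker=(v>95),black=(v>110),blue=(s>120)&(h>100)&(h<125)&(v>70),orange=(s>190)&(h>8)&(h<22)&(v>150))[k]
    M=M.astype(np.uint8)
    n,l,st,c=cv2.connectedComponentsWithStats(M)
    # largest comp near the seed
    R=60 if k in("blue","orange") else 25
    best=max((i for i in range(1,n) if np.hypot(*(c[i]-seed))<R),key=lambda i:st[i,4])
    return l==best
def support(M):
    y,x=np.nonzero(M);P=np.c_[x,y]
    return (P@D).max(0)+.5*np.abs(D).max(0)*1.0
def fit(views,k,x0):
    # views: list of (mask,cam)
    S=[(support(M),m) for M,m in views]
    def res(x):
        c,s=np.cos(x[2]),np.sin(x[2]);P=MODEL[k]@np.array([[c,s,0],[-s,c,0],[0,0,1]])+[x[0],x[1],0]
        r=np.concatenate([(project(P,m)@D).max(0)-h for h,m in S])
        return np.r_[r,0 if k in("blue","orange") else x[2]]
    o=least_squares(res,x0,loss="soft_l1");return o.x,np.sqrt(np.mean(o.fun**2))
SEED=dict(top=dict(white=(383,250),yellow=(309,244),red=(253,165),green=(312,166),beaker=(372,174),black=(249,244),blue=(165,189),orange=(458,220)),
 scene=dict(white=(253,246),yellow=(316,225),red=(399,258),green=(350,290),beaker=(294,315),black=(363,224),blue=(457,231),orange=(197,322)))
def ground(p,m,z=.03):
    d=m["cam_to_world"][:3,:3]@np.linalg.inv(m["mtx"])@[*p,1];o=m["cam_to_world"][:3,3];return (o+d*(z-o[2])/d[2])[:2]
E
python3 - <<'E'
from fit import *
from station import manip
cam={n:manip.camera_model(n) for n in("top","scene")}
im={n:cv2.imread(f"pics/{n}0.png")[:,:,::-1] for n in cam}
for k in MODEL:
    x0=np.r_[ground(SEED["top"][k],cam["top"]),0]
    Ms={n:mask(im[n],k,SEED[n][k]) for n in cam}
    print(k,[int(M.sum()) for M in Ms.values()],*[(np.round(x,4).tolist(),round(e,2)) for x,e in [fit([(Ms[n],cam[n])],k,x0) for n in cam]+[fit([(Ms[n],cam[n]) for n in cam],k,x0)]])
t=im["top"][130:270,330:450];cv2.imwrite("pics/crop.png",cv2.resize(t,None,fx=5,fy=4.2)[:,:,::-1])
E
```

```text
white [196, 194] ([0.4456, -0.1337, 0.0257], np.float64(0.3)) ([0.4405, -0.1339, 0.0069], np.float64(0.34)) ([0.4438, -0.1339, 0.0067], np.float64(0.87))
yellow [207, 45] ([0.4555, 0.0086, 0.0196], np.float64(0.3)) ([0.4535, 0.0059, -0.0127], np.float64(1.79)) ([0.4548, 0.0076, 0.0078], np.float64(1.41))Traceback (most recent call last):
  File "<stdin>", line 7, in <module>
  File "fit.py", line 18, in mask
    best=max((i for i in range(1,n) if np.hypot(*(c[i]-seed))<R),key=lambda i:st[i,4])
ValueError: max() iterable argument is empty
```

```bash
sed -i 's/(h>20)&(h<35)&(v>150)/(h>18)\&(h<35)\&(v>120)/; s/(s>200)&((h<4)|(h>176))&(v>120)/(s>150)\&((h<5)|(h>170))\&(v>110)/' fit.py
cat > meas.py <<'E'
from fit import *
from station import manip
cam={n:manip.camera_model(n) for n in("top","scene")}
im={n:cv2.imread(f"pics/{n}0.png")[:,:,::-1] for n in cam}
for k in MODEL:
  try:
    x0=np.r_[ground(SEED["top"][k],cam["top"]),0]
    Ms={n:mask(im[n],k,SEED[n][k]) for n in cam}
    print(k,[int(M.sum()) for M in Ms.values()],*[(np.round(x,4).tolist(),round(float(e),2)) for x,e in [fit([(Ms[n],cam[n])],k,x0) for n in cam]+[fit([(Ms[n],cam[n]) for n in cam],k,x0)]])
  except ValueError as e: print(k,e,[[cv2.cvtColor(im[n],cv2.COLOR_RGB2HSV)[SEED[n][k][1]+d,SEED[n][k][0]].tolist() for d in(-4,0,4)] for n in cam])
E
python3 meas.py; python3 - <<'E'
import cv2
t=cv2.imread("pics/top0.png")[140:270,230:410];cv2.imwrite("pics/crop.png",cv2.resize(t,None,fx=4.4,fy=4.4))
E
```

```text
white [196, 194] ([0.4456, -0.1337, 0.0257], 0.3) ([0.4405, -0.1339, 0.0069], 0.34) ([0.4438, -0.1339, 0.0067], 0.87)
yellow [209, 67] ([0.4555, 0.0086, 0.026], 0.34) ([0.4543, 0.0056, -0.0149], 1.56) ([0.4549, 0.0075, -0.0021], 1.31)
red [190, 186] ([0.6081, 0.1213, 0.0188], 0.35) ([0.6044, 0.1202, 0.0168], 0.5) ([0.6064, 0.1207, 0.0183], 0.79)
green [394, 379] ([0.6163, 0.0054, 0.0191], 0.51) ([0.6114, 0.0048, -0.0155], 0.7) ([0.6144, 0.0049, 0.0152], 1.03)
beaker max() iterable argument is empty [[[99, 7, 254], [99, 7, 254], [100, 6, 254]], [[90, 5, 248], [90, 4, 244], [101, 8, 255]]]
blue [535, 1015] ([0.5725, 0.3121, -0.1039], 0.67) ([0.5684, 0.3097, -0.1008], 0.51) ([0.5704, 0.3107, -0.0978], 0.99)
orange [107, 155] ([0.5997, -0.2913, -0.0034], 22.32) ([0.5164, -0.2931, 0.0873], 34.13) ([0.5217, -0.2878, 0.0182], 30.11)
black [2, 375] ([0.4574, 0.1046, -0.0525], 14.39) ([0.4581, 0.1257, 0.2649], 1.18) ([0.458, 0.1256, -0.052], 9.37)
```

View pics/crop.png

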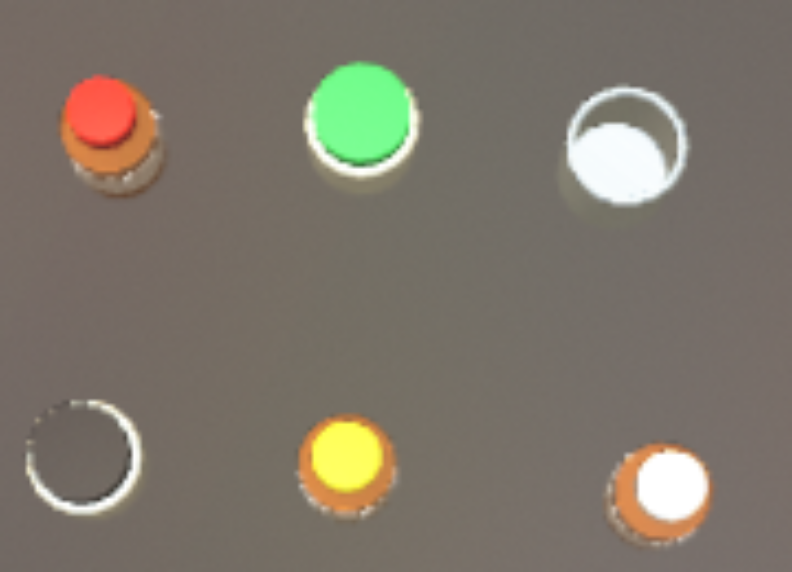

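Crop (4.4x of top, offset 230,140) confirms the choice: white cap on an amber body at (680,490). Yellow is at (347,460), green at (360,112), the beaker rim at (628,145), red at (100,112) and black at (83,457). I still need fits for the beaker, the orange tray and the black jar.

```bash
python3 - <<'E'
from fit import *
from station import manip
cam={n:manip.camera_model(n) for n in("top","scene")}
im={n:cv2.imread(f"pics/{n}0.png")[:,:,::-1] for n in cam}
def msk(n,k):
    h,s,v=[a.astype(int) for a in cv2.split(cv2.cvtColor(im[n],cv2.COLOR_RGB2HSV))]
    Y,X=np.mgrid[:480,:640];r=np.hypot(X-SEED[n][k][0],Y-SEED[n][k][1])
    if k=="orange":return (r<60)&(s>60)&(h>5)&(h<25)&(v>110)
    if k=="black":return (r<20)&(v>(125 if n=="top" else 115))
    return (r<(20 if n=="top" else 26))&(v>(185 if n=="top" else 130))
for k,zz in(("beaker",.062),("black",.044),("orange",0)):
    x0=np.r_[ground(SEED["top"][k],cam["top"]),0];out=[]
    for n in cam:
        M=msk(n,k).astype(np.uint8)
        if k!="black": M=cv2.morphologyEx(M,cv2.MORPH_OPEN,np.ones((2,2),np.uint8)) if k=="orange" else M
        if k!="orange": MODEL[k]=cyl(MODEL[k][0,0],zz if n=="top" else 0,zz)
        x,e=fit([(M>0,cam[n])],k,x0);out.append((int(M.sum()),np.round(x,4).tolist(),round(float(e),2)))
    print(k,out)
E
```

```text
beaker [(398, [0.6016, -0.1145, -0.0107], 0.25), (435, [0.597, -0.1147, -0.0081], 1.77)]
black [(189, [0.4562, 0.1276, -0.6211], 1.01), (349, [0.457, 0.1257, 0.2674], 1.17)]
orange [(2615, [0.5163, -0.2963, 0.1141], 0.63), (2856, [0.5176, -0.2948, 0.1228], 0.58)]
```

drive_tool:
  increments:
    - [0,-60.9,-58.1,2,0,0,-0.26]
    - [0,-60.9,-58.1,2,0,0,-0.26]
    - [0,-60.9,-58.1,2,0,0,-0.26]
    - [0,-60.9,-58.1,2,0,0,-0.26]
    - [0,-60.9,-58.1,2,0,0,-0.26]
    - [0,-60.9,-58.1,2,0,0,-0.26]
    - [0,-60.9,-58.1,2,0,0,-0.26]
    - [0,-60.9,-58.1,2,0,0,-0.26]
    - [0,-60.9,-58.1,2,0,0,-0.26]
    - [0,-60.9,-58.1,2,0,0,-0.26]
    - [0,-60.9,-58.1,2,0,0,-0.26]
    - [0,-60.9,-58.1,2,0,0,-0.26]
    - [0,-60.9,-58.1,2,0,0,-0.26]
    - [0,-60.9,-58.1,2,0,0,-0.26]
    - [0,-60.9,-58.1,2,0,0,-0.26]
    - [0,-60.9,-58.1,2,0,0,-0.26]
    - [0,-60.9,-58.1,2,0,0,-0.26]
    - [0,-60.9,-58.1,2,0,0,-0.26]
    - [0,-60.9,-58.1,2,0,0,-0.26]
    - [0,-60.9,-58.1,2,0,0,-0.26]
  force: 50

```text
t: 2.1
tcp_pos: [0.5985, -0.1127, 0.1826]
tool_rot: [-0.0, 1.0, 0.001, -0.001]
force: [-0.1, -0.8, 0.3]
finger_gap: 1.0
```

```bash
python3 - <<'E'
from station import manip
from fit import *
m=manip.camera_model("wrist");s=manip.sense();im=manip.snapshot("wrist")[:,:,::-1].copy()
T=np.linalg.inv(m["cam_to_world"]);print(np.round(m["cam_to_world"],3).tolist(),s["tcp_pos"])
def fe(P):
    c=P@T[:3,:3].T+T[:3,3];r=np.hypot(c[:,0],c[:,1]);th=np.arctan2(r,c[:,2]);return m["mtx"][:2,2]+m["mtx"][0,0]*(th/r)[:,None]*c[:,:2]
for k,(x,y) in dict(beaker=(.5995,-.1146),green=(.614,.005),white=(.4435,-.134),yellow=(.455,.0085)).items():
    cv2.polylines(im,[fe(MODEL[k][48:]+[x,y,0]).astype(int)],True,(0,0,255),1)
cv2.imwrite("pics/w1.png",im)
E
```

```text
[[-0.001, 0.959, 0.285, 0.525], [1.0, 0.001, 0.001, -0.113], [0.001, 0.285, -0.959, 0.354], [0.0, 0.0, 0.0, 1.0]] [ 0.59853177 -0.11266446  0.18261798]
```

View pics/w1.png

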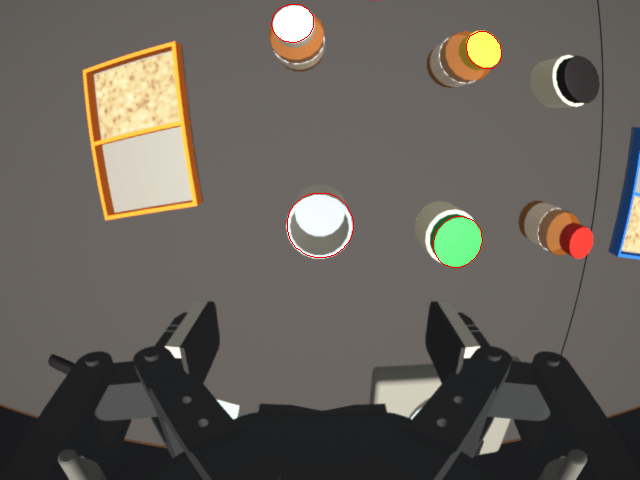

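Wrist view: the projected tops (red outlines) land on the beaker rim (320,225), green lid (458,241), white cap (293,23) and yellow cap (484,50). All of them agree, so I'm descending on the beaker.

drive_tool:
  increments:
    - [0,-0.1,-0.2,4,0,0,0]
    - [0,-0.1,-0.2,8,0,0,0]
    - [0,-0.1,-0.2,11.5,0,0,0]
    - [0,-0.1,-0.2,14.5,0,0,0]
    - [0,-0.1,-0.2,16.4,0,0,0]
    - [0,-0.1,-0.2,16.4,0,0,0]
    - [0,-0.1,-0.2,16.4,0,0,0]
    - [255,-0.1,-0.2,16.4,0,0,0]
    - [255,-0.1,-0.2,16.4,0,0,0]
    - [255,-0.1,-0.2,16.4,0,0,0]
    - [255,-0.1,-0.2,16.4,0,0,0]
    - [255,-0.1,-0.2,16.4,0,0,0]
    - [255,-0.1,-0.2,16.4,0,0,0]
    - [255,-0.1,-0.2,16.4,0,0,0]
  force: 50

```text
t: 3.55
tcp_pos: [0.6021, -0.116, 0.0215]
tool_rot: [-0.0, 1.0, -0.0, 0.002]
force: [-0.6, 1.6, 6.1]
finger_gap: 0.611
```

drive_tool:
  increments:
    - [255,0,0,-1,0,0,0]
    - [255,0,0,-4,0,0,0]
    - [255,0,0,-8,0,0,0]
    - [255,0,0,-12,0,0,0]
    - [255,0,0,-15,0,0,0]
    - [255,0.5,3,-15,0,0,0]
    - [255,1.2,7,-15,0,0,0]
    - [255,1.8,11,-15,0,0,0]
    - [255,2.4,15,-15,0,0,0]
    - [255,3,19,-15,0,0,0]
    - [255,3.6,23,-15,0,0,0]
    - [255,4.2,27,-15,0,0,0]
    - [255,4.8,31,-15,0,0,0]
    - [255,5.4,35,-15,0,0,0]
    - [255,6,39,-15,0,0,0]
    - [255,6.6,41.5,-15,0,0,0]
    - [255,6.8,43.1,-15,0,0,0]
    - [255,6.8,43.1,-15,0,0,0]
    - [255,6.8,43.1,-15,0,0,0]

```text
t: 5.45
tcp_pos: [0.5329, 0.3142, 0.1694]
tool_rot: [-0.0, 1.0, -0.0, 0.0]
force: [0.2, -0.0, -0.9]
finger_gap: 0.614
```

```bash
cat > w.py <<'E'
import sys
from station import manip
from fit import *
def fe(P,m):
    T=np.linalg.inv(m["cam_to_world"])
    c=P@T[:3,:3].T+T[:3,3];r=np.hypot(c[:,0],c[:,1]);th=np.arctan2(r,c[:,2]);return m["mtx"][:2,2]+m["mtx"][0,0]*(th/r)[:,None]*c[:,:2]
def go(name):
    m=manip.camera_model("wrist");s=manip.sense();im=manip.snapshot("wrist")[:,:,::-1].copy()
    p=s["tcp_pos"];print(s["t"],p,s["tool_rot"],s["finger_gap"],s["force"])
    for x,y,a in((.5705,.311,-.1),(.517,-.2955,.118)):
        c,d=np.cos(a),np.sin(a);Q=np.array([[u*c-v*d+x,u*d+v*c+y,.02] for u,v in((.08,.054),(.08,-.054),(-.08,-.054),(-.08,.054))])
        q=fe(Q,m)
        if (np.abs(q)<2000).all():cv2.polylines(im,[q.astype(int)],True,(0,0,255),1)
    cv2.imwrite(f"pics/{name}.png",im)
go(sys.argv[1])
E
python3 w.py w2
```

```text
5.45 [0.53292328 0.31421481 0.16940004] [-1.68160092e-04  9.99999882e-01 -4.37721437e-04  1.25804224e-04] 0.6136104153192284 [ 0.17926726 -0.03599293 -0.94389836]
```

View pics/w2.png

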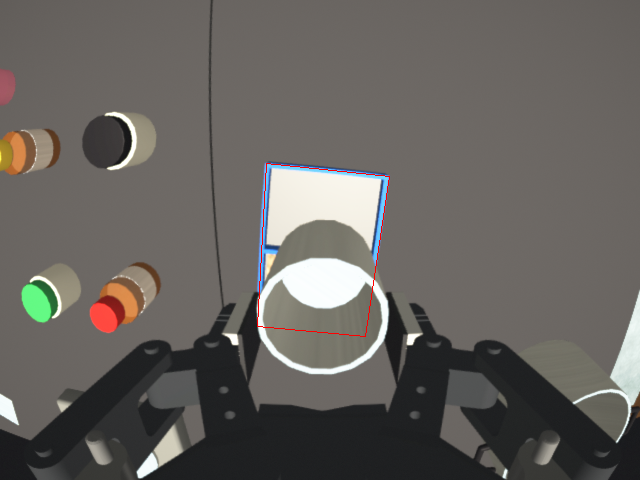

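Wrist view: beaker held upright, rim at (323,315). The predicted tray outline matches the tray, and the bare metal compartment is below. Lowering.

drive_tool:
  increments:
    - [255,0,0.1,3,0,0,0]
    - [255,0,0.1,7,0,0,0]
    - [255,0,0.1,10.5,0,0,0]
    - [255,0,0.1,12.5,0,0,0]
    - [255,0,0.1,13.3,0,0,0]
    - [255,0,0.1,13.8,0,0,0]
    - [255,0,0.1,14.1,0,0,0]
    - [255,0,0.1,14.3,0,0,0]
    - [255,0,0.1,14.3,0,0,0]
    - [255,0,0.1,14.3,0,0,0]

```text
t: 6.5
tcp_pos: [0.5332, 0.3163, 0.0271]
tool_rot: [-0.0, 1.0, 0.0, 0.001]
force: [0.2, -1.2, -1.2]
finger_gap: 0.608
```

drive_tool:
  increments:
    - [255,0,0,0.1,0,0,0]
    - [255,0,0,0.2,0,0,0]
    - [255,0,0,0.2,0,0,0]
    - [255,0,0,0.2,0,0,0]

```text
t: 6.9
tcp_pos: [0.5336, 0.3165, 0.0265]
tool_rot: [-0.0, 1.0, 0.0, 0.001]
force: [-1.4, -0.5, 9.3]
finger_gap: 0.606
```

drive_tool:
  increments:
    - [80,0,0,0.1,0,0,0]
    - [60,0,0,0,0,0,0]
    - [40,0,0,0,0,0,0]
    - [40,0,0,-0.5,0,0,0]
    - [40,0,0,-2,0,0,0]
    - [40,0,0,-5,0,0,0]
    - [20,0,0,-9.5,0,0,0]
    - [0,0,0,-14.5,0,0,0]
    - [0,0.8,-4,-14.5,0,0,0]
    - [0,1.8,-9,-14.5,0,0,0]
    - [0,2.8,-14,-14.5,0,0,0]
    - [0,3.8,-19,-14.5,0,0,0]
    - [0,4.8,-24,-14.5,0,0,0]
    - [0,5.8,-29,-14.5,0,0,0]
    - [0,6.8,-34,-14.5,0,0,0]
    - [0,7.8,-39,-14.5,0,0,0]
    - [0,8.6,-43,-14.5,0,0,0]
    - [0,9,-45,-14.5,0,0,0]
    - [0,9,-45,-14.5,0,0,0]
    - [0,9,-45,-14.5,0,0,0]

```text
t: 8.9
tcp_pos: [0.4428, -0.134, 0.1699]
tool_rot: [0.001, 1.0, 0.0, 0.0]
force: [-0.6, 0.3, 0.3]
finger_gap: 1.0
```

```bash
python3 w.py w3; python3 - <<'E'
from station import manip
from fit import *
for n in("top","scene"): cv2.imwrite(f"pics/{n}1.png",manip.snapshot(n)[:,:,::-1])
a=cv2.imread("pics/top1.png")[130:250,120:240];b=cv2.imread("pics/scene1.png")[170:290,410:530];w=cv2.imread("pics/w3.png")
cv2.imwrite("pics/c3.png",np.hstack([cv2.resize(w,(480,360)),np.vstack([cv2.resize(x,(180,180)) for x in(a,b)])]))
E
```

```text
8.9 [ 0.44281253 -0.13398329  0.16989445] [6.81232746e-04 9.99999692e-01 5.98883006e-05 3.85991912e-04] 1.000459069191062 [-0.56192031  0.31816646  0.27569246]
```

View pics/c3.png

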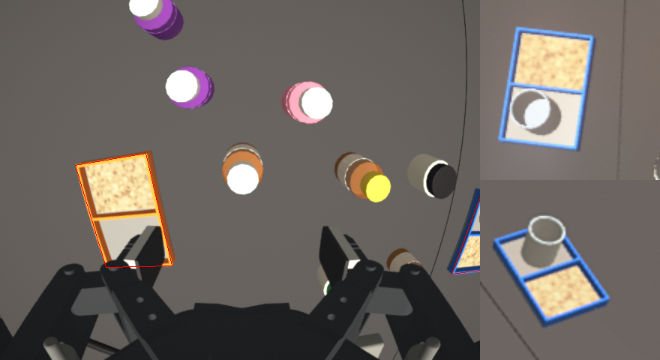

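Composite view: the beaker stands upright in blue's metal compartment (top crop (530,110), scene crop (545,240)). The white amber bottle is centred between the fingers at (242,178). Descending on it.

drive_tool:
  increments:
    - [0,0,0,3,0,0,0]
    - [0,0,0,7,0,0,0]
    - [0,0,0,10.5,0,0,0]
    - [0,0,0,13.5,0,0,0]
    - [0,0,0,14.8,0,0,0]
    - [0,0,0,14.8,0,0,0]
    - [0,0,0,14.8,0,0,0]
    - [255,0,0,14.8,0,0,0]
    - [255,0,0,14.8,0,0,0]
    - [255,0,0,14.8,0,0,0]
    - [255,0,0,14.8,0,0,0]
    - [255,0,0,14.8,0,0,0]
    - [255,0,0,14.8,0,0,0]
    - [255,0,0,14.8,0,0,0]
  force: 50

```text
t: 10.45
tcp_pos: [0.4435, -0.1341, 0.0225]
tool_rot: [0.0, 1.0, -0.0, 0.001]
force: [0.5, 1.9, 8.6]
finger_gap: 0.48
```

```bash
python3 - <<'E'
from fit import *
from station import manip
for n,z0,sd,r,v0 in(("top",.062,None,20,185),("scene",0,None,26,130)):
    m=manip.camera_model(n);im=cv2.imread(f"pics/{n}1.png");g=cv2.cvtColor(im,cv2.COLOR_BGR2HSV)
    h,s,v=[a.astype(int) for a in cv2.split(g)]
    sd=project(np.array([[.532,.3155,.04]]),m)[0];Y,X=np.mgrid[:480,:640]
    M=(np.hypot(X-sd[0],Y-sd[1])<24)&(s<20)&(v>(190 if n=="top" else 120))
    MODEL["beaker"]=cyl(.027,z0+.005,.067);print(n,sd,M.sum(),fit([(M,m)],"beaker",np.array([.53,.315,0])))
E
```

```text
top [157.65761103 205.00810322] 376 (array([ 0.5201167,  0.3052638, -0.012181 ]), np.float64(8.404645622526452))
scene [451.46821544 210.34272595] 189 (array([0.53300698, 0.3137205 , 0.18070105]), np.float64(4.011176748996527))
```

drive_tool:
  increments:
    - [255,0,0,-1,0,0,0]
    - [255,0,0,-4,0,0,0]
    - [255,0,0,-8,0,0,0]
    - [255,0,0,-12,0,0,0]
    - [255,0,0,-15,0,0,0]
    - [255,-1.1,3,-15,0,0,0]
    - [255,-2.6,7,-15,0,0,0]
    - [255,-4.1,11,-15,0,0,0]
    - [255,-5.6,15,-15,0,0,0]
    - [255,-7.1,19,-15,0,0,0]
    - [255,-8.6,23,-15,0,0,0]
    - [255,-10.1,27,-15,0,0,0]
    - [255,-11.6,31,-15,0,0,0]
    - [255,-13.1,35,-15,0,0,0]
    - [255,-14.6,39,-15,0,0,0]
    - [255,-15.9,42,-15,0,0,0]
    - [255,-16.6,44.1,-15,0,0,0]
    - [255,-16.6,44.1,-15,0,0,0]
    - [255,-16.6,44.1,-15,0,0,0]

```text
t: 12.35
tcp_pos: [0.6078, 0.3069, 0.171]
tool_rot: [-0.001, 1.0, -0.001, -0.001]
force: [0.3, -0.0, -2.2]
finger_gap: 0.479
```

```bash
python3 w.py w4
```

```text
12.35 [0.607769   0.30687939 0.17099023] [-5.93530921e-04  9.99999385e-01 -5.48776119e-04 -7.59536915e-04] 0.47896120046439117 [ 0.31386827 -0.00416249 -2.23461043]
```

View pics/w4.png

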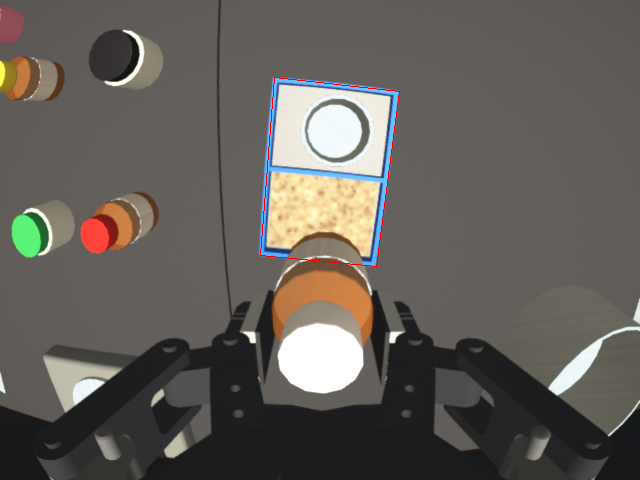

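Wrist view: beaker centred in the metal compartment (336,130), bottle held upright above the cork (322,355). Lowering.

drive_tool:
  increments:
    - [255,-0.1,0,3,0,0,0]
    - [255,-0.1,0,7,0,0,0]
    - [255,-0.1,0,10.5,0,0,0]
    - [255,-0.1,0,12.5,0,0,0]
    - [255,-0.1,0,13.3,0,0,0]
    - [255,-0.1,0,13.8,0,0,0]
    - [255,-0.1,0,14.1,0,0,0]
    - [255,-0.1,0,14.3,0,0,0]
    - [255,-0.1,0,14.4,0,0,0]
    - [255,-0.1,0,14.4,0,0,0]
    - [255,-0.1,0,14.4,0,0,0]

```text
t: 13.5
tcp_pos: [0.61, 0.3073, 0.0278]
tool_rot: [-0.0, 1.0, 0.0, 0.0]
force: [0.2, 0.1, -1.7]
finger_gap: 0.48
```

drive_tool:
  increments:
    - [255,0,0,0.1,0,0,0]
    - [255,0,0,0.2,0,0,0]
    - [255,0,0,0.2,0,0,0]
    - [255,0,0,0.2,0,0,0]

```text
t: 13.9
tcp_pos: [0.6106, 0.3074, 0.0276]
tool_rot: [-0.0, 1.0, 0.0, 0.001]
force: [-1.6, -0.7, 8.2]
finger_gap: 0.482
```

drive_tool:
  increments:
    - [110,0,0,0,0,0,0]
    - [90,0,0,0,0,0,0]
    - [60,0,0,0,0,0,0]
    - [60,0,0,0,0,0,0]
    - [60,0,0,-0.5,0,0,0]
    - [60,0,0,-2,0,0,0]
    - [60,0,0,-5,0,0,0]
    - [40,0,0,-9.5,0,0,0]
    - [20,0,0,-14.5,0,0,0]
    - [0,0,-4,-14.5,0,0,0]
    - [0,-0.1,-9,-14.5,0,0,0]
    - [0,-0.1,-14,-14.5,0,0,0]
    - [0,-0.2,-19,-14.5,0,0,0]
    - [0,-0.2,-24,-14.5,0,0,0]
    - [0,-0.3,-28,-14.5,0,0,0]
    - [0,-0.3,-30.2,-14.5,0,0,0]
    - [0,-0.3,-30.2,-14.5,0,0,0]
    - [0,-0.3,-30.2,-14.5,0,0,0]

```text
t: 15.7
tcp_pos: [0.613, 0.0049, 0.1712]
tool_rot: [0.001, 1.0, 0.0, 0.001]
force: [-0.4, 0.1, -0.1]
finger_gap: 1.004
```

```bash
python3 w.py w5
```

```text
15.7 [0.61301847 0.00488509 0.17121538] [6.01002351e-04 9.99999617e-01 2.06840326e-04 6.02005987e-04] 1.0035638225853272 [-0.40022842  0.11315611 -0.05745034]
```

View pics/w5.png

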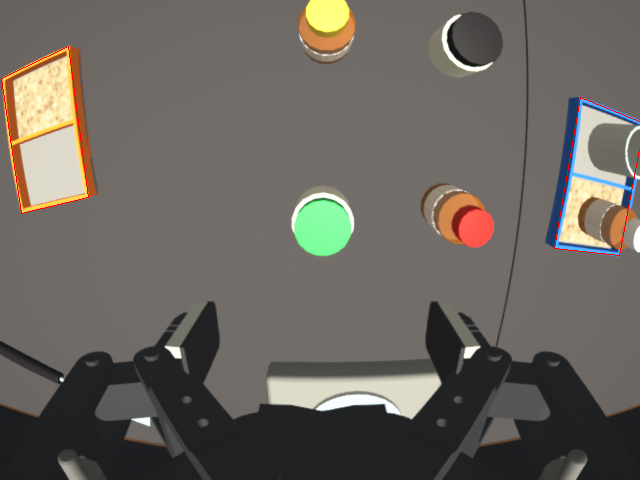

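Wrist view: green jar centred at (323,222). The white bottle stands on blue's cork (612,225) next to the beaker (612,148).

drive_tool:
  increments:
    - [0,-0.1,0,3,0,0,0]
    - [0,-0.1,0,7,0,0,0]
    - [0,-0.1,0,10.5,0,0,0]
    - [0,-0.1,0,13.5,0,0,0]
    - [0,-0.1,0,15.2,0,0,0]
    - [0,-0.1,0,15.2,0,0,0]
    - [0,-0.1,0,15.2,0,0,0]
    - [255,-0.1,0,15.2,0,0,0]
    - [255,-0.1,0,15.2,0,0,0]
    - [255,-0.1,0,15.2,0,0,0]
    - [255,-0.1,0,15.2,0,0,0]
    - [255,-0.1,0,15.2,0,0,0]
    - [255,-0.1,0,15.2,0,0,0]
    - [255,-0.1,0,15.2,0,0,0]
  force: 50

```text
t: 17.15
tcp_pos: [0.6147, 0.005, 0.02]
tool_rot: [-0.0, 1.0, -0.0, 0.001]
force: [-0.1, 1.8, 5.9]
finger_gap: 0.514
```

The gap of 0.514 suggests the pads hold the 46 mm lid rather than the 52 mm body. Lifting a little and checking.

drive_tool:
  increments:
    - [255,0,0,-0.5,0,0,0]
    - [255,0,0,-1,0,0,0]
    - [255,0,0,-1.5,0,0,0]
    - [255,0,0,-1.5,0,0,0]

```text
t: 17.55
tcp_pos: [0.6144, 0.0049, 0.0341]
tool_rot: [-0.0, 1.0, -0.0, 0.001]
force: [-0.0, -0.2, -1.0]
finger_gap: 0.511
```

```bash
python3 w.py w6; python3 - <<'E'
from station import manip
import cv2,numpy as np
w=cv2.imread("pics/w6.png")[200:440,180:460]
s=manip.snapshot("scene")[:,:,::-1][220:340,290:430]
cv2.imwrite("pics/c6.png",np.hstack([cv2.resize(w,(420,360)),cv2.resize(s,(378,360))[:, :378]]))
E
```

```text
17.55 [0.61441707 0.00491513 0.03407621] [-5.32724538e-05  9.99999675e-01 -1.45849370e-04  7.91069793e-04] 0.5111165955189729 [-0.01018101 -0.20570156 -1.03203996]
```

View pics/c6.png

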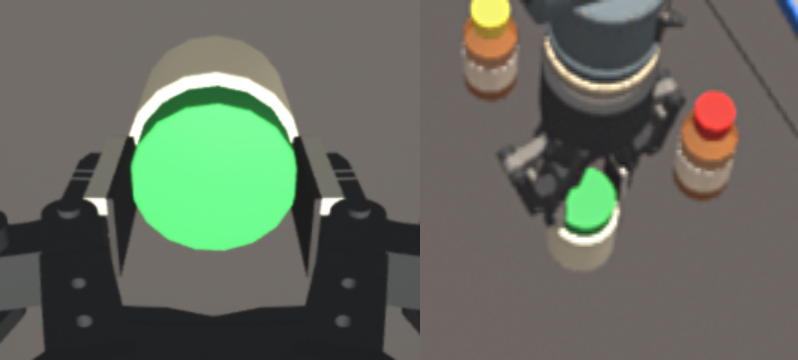

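Left (wrist): jar held symmetrically by the lid. Right (scene): jar hanging straight, with red and yellow undisturbed. The grip is good, so I'm carrying on.

drive_tool:
  increments:
    - [255,0,0,-3,0,0,0]
    - [255,0,0,-6.5,0,0,0]
    - [255,0,0,-10,0,0,0]
    - [255,0,0,-13,0,0,0]
    - [255,0.4,-2,-13.6,0,0,0]
    - [255,1.2,-6,-13.6,0,0,0]
    - [255,2,-10,-13.6,0,0,0]
    - [255,2.8,-14,-13.6,0,0,0]
    - [255,3.6,-18,-13.6,0,0,0]
    - [255,4.4,-22,-13.6,0,0,0]
    - [255,5.2,-26,-13.6,0,0,0]
    - [255,5.7,-28.5,-13.6,0,0,0]
    - [255,5.9,-29.6,-13.6,0,0,0]
    - [255,5.9,-29.6,-13.6,0,0,0]
    - [255,5.9,-29.6,-13.6,0,0,0]
  force: 60

```text
t: 19.15
tcp_pos: [0.5547, -0.2895, 0.1688]
tool_rot: [-0.0, 1.0, 0.001, -0.0]
force: [-0.5, -0.0, -1.4]
finger_gap: 0.506
```

```bash
python3 w.py w7
```

```text
19.15 [ 0.55469322 -0.28945405  0.16878501] [-2.73586851e-04  9.99999485e-01  8.69104310e-04 -4.47625226e-04] 0.5056255691176899 [-0.48031238 -0.01670845 -1.42484334]
```

View pics/w7.png

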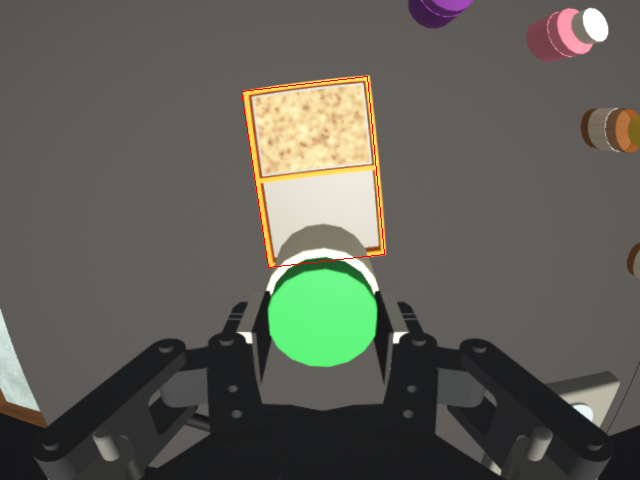

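Wrist view: jar upright at (322,312). The tray outline matches, with the bare metal compartment below. Lowering to TCP z of about 0.025.

drive_tool:
  increments:
    - [255,-0.1,-0.1,3,0,0,0]
    - [255,-0.1,-0.1,7,0,0,0]
    - [255,-0.1,-0.1,10.5,0,0,0]
    - [255,-0.1,-0.1,12.5,0,0,0]
    - [255,-0.1,-0.1,13.4,0,0,0]
    - [255,-0.1,-0.1,13.9,0,0,0]
    - [255,-0.1,-0.1,14.2,0,0,0]
    - [255,-0.1,-0.1,14.3,0,0,0]
    - [255,-0.1,-0.1,14.3,0,0,0]
    - [255,-0.1,-0.1,14.3,0,0,0]

```text
t: 20.2
tcp_pos: [0.5564, -0.2924, 0.0272]
tool_rot: [-0.0, 1.0, -0.001, 0.001]
force: [0.2, -1.1, -2.1]
finger_gap: 0.504
```

drive_tool:
  increments:
    - [255,0,0,0.1,0,0,0]
    - [255,0,0,0.2,0,0,0]
    - [255,0,0,0.3,0,0,0]
    - [255,0,0,0.3,0,0,0]
    - [255,0,0,0.3,0,0,0]

```text
t: 20.7
tcp_pos: [0.5561, -0.2923, 0.0251]
tool_rot: [-0.0, 1.0, -0.0, 0.0]
force: [-2.9, 1.2, 7.7]
finger_gap: 0.508
```

drive_tool:
  increments:
    - [100,0,0,0,0,0,0]
    - [75,0,0,0,0,0,0]
    - [50,0,0,0,0,0,0]
    - [50,0,0,0,0,0,0]
    - [50,0,0,-0.5,0,0,0]
    - [50,0,0,-2,0,0,0]
    - [50,0,0,-5,0,0,0]
    - [40,0,0,-9.5,0,0,0]
    - [20,0,0,-14.5,0,0,0]
    - [0,1.3,4,-14.5,0,0,0]
    - [0,2.9,8.5,-14.5,0,0,0]
    - [0,4.5,13.5,-14.5,0,0,0]
    - [0,6.1,18.3,-14.5,0,0,0]
    - [0,7.7,23,-14.5,0,0,0]
    - [0,9.2,27.5,-14.5,0,0,0]
    - [0,10.1,30.1,-14.5,0,0,0]
    - [0,10.1,30.1,-14.5,0,0,0]
    - [0,10.1,30.1,-14.5,0,0,0]

```text
t: 22.5
tcp_pos: [0.4556, 0.0091, 0.1693]
tool_rot: [-0.001, 1.0, -0.001, 0.001]
force: [0.1, -0.6, 0.6]
finger_gap: 0.996
```

```bash
python3 w.py w8
```

```text
22.5 [0.45560187 0.00913414 0.16933879] [-1.02793927e-03  9.99998405e-01 -5.20890878e-04  1.36437155e-03] 0.9955251397344888 [ 0.09375093 -0.64823939  0.57875543]
```

View pics/w8.png

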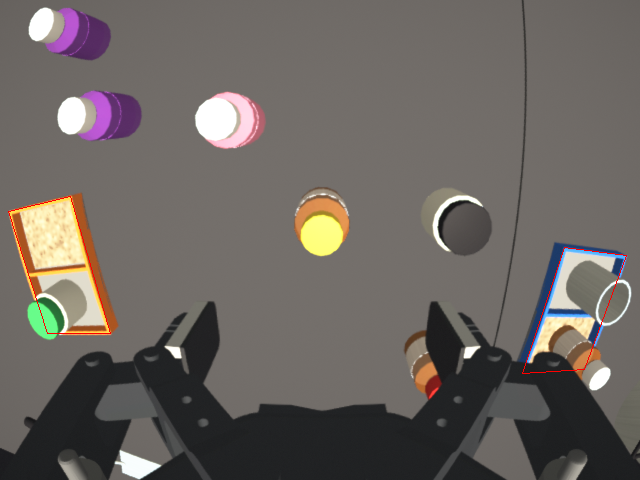

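Wrist view: yellow bottle centred at (322,225), green jar standing in orange's metal compartment (60,305), blue kit intact at right. Descending.

drive_tool:
  increments:
    - [0,0,0,3,0,0,0]
    - [0,0,0,7,0,0,0]
    - [0,0,0,10.5,0,0,0]
    - [0,0,0,13.5,0,0,0]
    - [0,0,0,14.8,0,0,0]
    - [0,0,0,14.8,0,0,0]
    - [0,0,0,14.8,0,0,0]
    - [255,0,0,14.8,0,0,0]
    - [255,0,0,14.8,0,0,0]
    - [255,0,0,14.8,0,0,0]
    - [255,0,0,14.8,0,0,0]
    - [255,0,0,14.8,0,0,0]
    - [255,0,0,14.8,0,0,0]
    - [255,0,0,14.8,0,0,0]
  force: 50

```text
t: 23.95
tcp_pos: [0.4556, 0.0088, 0.0214]
tool_rot: [-0.0, 1.0, -0.0, 0.001]
force: [-0.8, -1.4, 6.9]
finger_gap: 0.484
```

drive_tool:
  increments:
    - [255,0,0,-1,0,0,0]
    - [255,0,0,-4,0,0,0]
    - [255,0,0,-8,0,0,0]
    - [255,0,0,-12,0,0,0]
    - [255,0,0,-15,0,0,0]
    - [255,-0.2,-3,-15,0,0,0]
    - [255,-0.5,-7,-15,0,0,0]
    - [255,-0.8,-11,-15,0,0,0]
    - [255,-1.1,-15,-15,0,0,0]
    - [255,-1.4,-19,-15,0,0,0]
    - [255,-1.7,-23,-15,0,0,0]
    - [255,-2,-27,-15,0,0,0]
    - [255,-2.2,-29.5,-15,0,0,0]
    - [255,-2.3,-30.9,-15,0,0,0]
    - [255,-2.3,-30.9,-15,0,0,0]
    - [255,-2.3,-30.9,-15,0,0,0]

```text
t: 25.55
tcp_pos: [0.4772, -0.2983, 0.1701]
tool_rot: [-0.0, 1.0, 0.001, -0.001]
force: [0.4, 0.3, -2.1]
finger_gap: 0.48
```

```bash
python3 w.py w9
```

```text
25.55 [ 0.47716181 -0.29826844  0.17006243] [-2.22458369e-04  9.99999237e-01  1.02062273e-03 -6.58897399e-04] 0.47984001723144554 [ 0.3532426   0.30722769 -2.10816784]
```

View pics/w9.png

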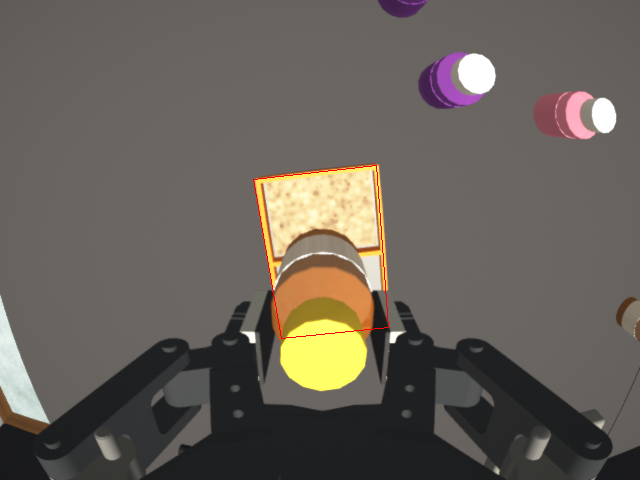

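Wrist view: yellow bottle upright (322,340) over orange's cork (320,210), no neighbour close. Lowering.

drive_tool:
  increments:
    - [255,-0.1,-0.1,3,0,0,0]
    - [255,-0.1,-0.1,7,0,0,0]
    - [255,-0.1,-0.1,10.5,0,0,0]
    - [255,-0.1,-0.1,12.5,0,0,0]
    - [255,-0.1,-0.1,13.4,0,0,0]
    - [255,-0.1,-0.1,13.9,0,0,0]
    - [255,-0.1,-0.1,14.2,0,0,0]
    - [255,-0.1,-0.1,14.3,0,0,0]
    - [255,-0.1,-0.1,14.4,0,0,0]
    - [255,-0.1,-0.1,14.5,0,0,0]
    - [255,-0.1,-0.1,14.5,0,0,0]
    - [255,-0.1,-0.1,14.5,0,0,0]

```text
t: 26.8
tcp_pos: [0.4795, -0.3016, 0.0265]
tool_rot: [0.0, 1.0, -0.001, 0.001]
force: [-0.1, -0.8, 6.0]
finger_gap: 0.478
```

Contact. Releasing, then rising and moving clear to the right.

drive_tool:
  increments:
    - [110,0,0,0,0,0,0]
    - [90,0,0,0,0,0,0]
    - [60,0,0,0,0,0,0]
    - [60,0,0,0,0,0,0]
    - [60,0,0,-0.5,0,0,0]
    - [60,0,0,-2,0,0,0]
    - [60,0,0,-5,0,0,0]
    - [40,0,0,-9.5,0,0,0]
    - [20,0,0,-14.5,0,0,0]
    - [0,4,-1,-16,0,0,0]
    - [0,4,5,-17,0,0,0]
    - [0,4,10,-17,0,0,0]
    - [0,4,15,-17,0,0,0]
    - [0,4,20,-17,0,0,0]
    - [0,4,25,-17,0,0,0]
    - [0,4,30,-17,0,0,0]
    - [0,4,30,-17,0,0,0]
    - [0,4,30,-17,0,0,0]

```text
t: 28.6
tcp_pos: [0.4385, 0.0006, 0.1955]
tool_rot: [-0.002, 1.0, -0.0, 0.0]
force: [-0.5, -0.6, -0.8]
finger_gap: 0.997
```

```bash
python3 w.py w10; python3 - <<'E'
from station import manip
import cv2,numpy as np
from fit import *
w=cv2.imread("pics/w10.png");t=manip.snapshot("top")[:,:,::-1].copy();s=manip.snapshot("scene")[:,:,::-1].copy()
# expected outlines (underside circles + tops)
exp=dict(white=(.610,.3074,.005,.022,.015,.088),beaker=(.532,.316,.005,.027,.027,.062),yellow=(.479,-.301,.005,.022,.015,.088),green=(.556,-.292,.005,.026,.023,.06),red=(.606,.1207,0,.022,.015,.088),black=(.4566,.1265,0,.026,.023,.06))
for n,im in(("top",t),("scene",s)):
    m=manip.camera_model(n);im[:]=im
    for x,y,z,rb,rt,h in exp.values(): cv2.polylines(im,[np.round(project(cyl(rt,z+h,z+h)[:48]+[x,y,0],m)*8).astype(int)],True,(255,0,255),1,cv2.LINE_AA,3)
f=lambda a:cv2.resize(a,(400,300))
c=lambda im,x,y:cv2.resize(im[y:y+120,x:x+160],(400,300))
cv2.imwrite("pics/fin.png",np.vstack([np.hstack([c(t,110,130),c(t,380,160)]),np.hstack([c(s,380,170),c(s,120,250)])]))
E
```

```text
28.6 [0.43846744 0.00058546 0.19550653] [-2.21168033e-03  9.99997536e-01 -1.45647930e-04  1.26238029e-04] 0.9972148150798974 [-0.48953141 -0.63797744 -0.78941097]
```

View pics/fin.png

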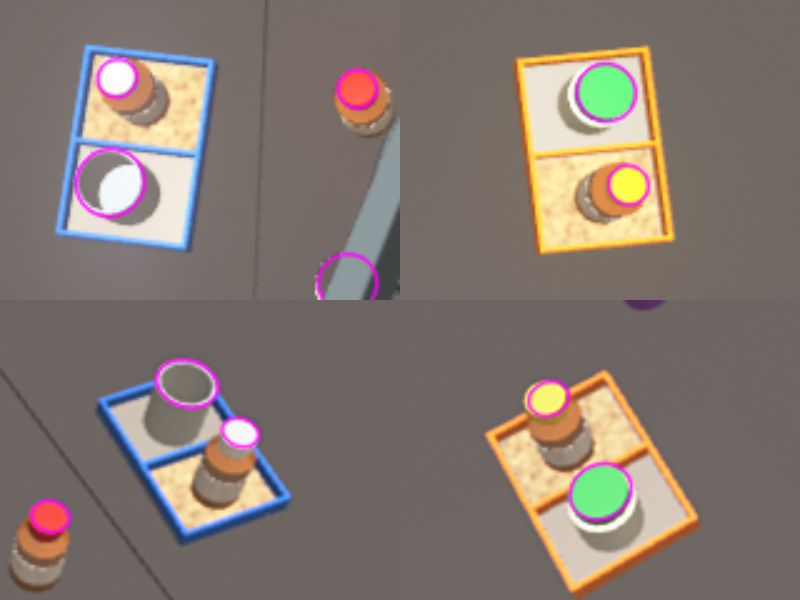

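View pics/w10.png

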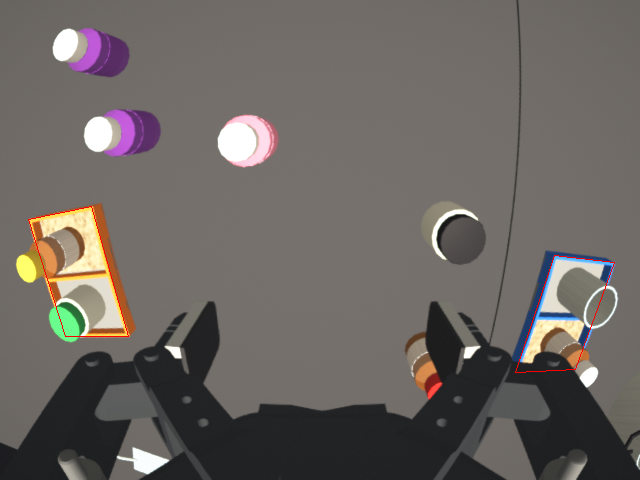

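Both views show all four things upright. Each top matches its predicted outline at the compartment centre, in both cameras. Red is at its start position, black (455,235) is standing, and the open gripper is clear at z = 0.195. Handing in.

```bash
python3 -c "
from station import manip
print(manip.sign_off())"
```

```text
the job is handed in; nothing more can be done
None
```

Both kits are made up and the job is handed in, with about 29 s used of the 109 s allowed. `sign_off` reported no verdict.

- **Blue tray:** the white-capped amber bottle stands on the cork and the steel beaker in the bare metal compartment.
- **Orange tray:** the yellow-capped amber bottle stands on the cork and the green-lidded jar in the bare metal compartment.

**Setting down:** Each thing was lowered slowly until the wrist force showed about 6–9 N of contact, then released.

**Last checks:** In the top and scene pictures all four things stand upright. Their tops match outlines drawn for positions near the compartment centres, by eye within a few mm. The red-capped bottle matches its start position. The gripper is open and clear of everything.

**What didn't go as planned or disagreed:**
- The jaws closed on the green jar's lid instead of its body. I checked it after a short lift; it hung straight and was set down normally.
- A numerical fit of the placed beaker from the top picture failed because the image mask was contaminated. I judged its position from the pictures instead.
- The two fixed cameras disagreed by up to 5 mm in x for the starting positions, so I used the averages. The wrist camera confirmed them.
- The arm hid the black-lidded jar in the top view at the end. The wrist view shows it standing, and the arm never came down near it, but I didn't measure its final position.

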